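# Set the sprue angle with the pendulum gauge

### The arm

A 7-joint arm with a two-finger parallel gripper is mounted at the origin on the work surface. World frame = base frame: x ahead of the robot, y to its left, z up, the work surface at z = 0. Lengths are in mm, angles in rad, forces in N, time in s.
With the tool pointing down it reaches from about 425 to 950 mm from the base axis. Payload 4.7 kg.
Tool frame: the origin (TCP) lies midway between the tips of the shut fingers; the grasp point (between the pads) lies 19 mm behind it; z points along the fingers, y is the line along which they close (so a half turn about z gives the same grasp; the last joint's range is limited). The gripper opens to 85 mm and grips with 20 to 120 N. Pads are 22 mm wide; open, the fingers measure 114 mm over their backs; the gripper's body (76 mm by 85 mm) begins 54 mm behind the grasp point. The pads swing forward as they close: fully open they stand 13 mm farther back than shut.
Start: joints at [-1.137, 0.469, -0.049, 1.532, 0.024, 1.141, -0.082], TCP at [301.322, 604.031, 231.335] pointing down, gripper open.
Joint ranges: [-2.59, 2.59], [-0.33, 1.99], [-1.39, 1.29], [0.1, 2.45], [-1.04, 4.18], [0.21, 1.99], [-2.66, 2.66]. Speed limits (rad/s): [2.57, 2.57, 3.14, 3.14, 3.14, 3.14, 3.14].

### API

Orientations are given as a unit quaternion [x, y, z, w].
In Python, from workcell import r gives the robot as it stands.
- The arm moves only by the tool carry_out, never from a script. Its argument "commands" is a list of rows, each an object with "jaw": the closure, from 0 (fully open) to 1 (shut); "translation": the shift along the tool's x, y, z scaled (see below), a list of three; "angular": the turn, a rotation vector about the tool's x, y, z scaled (see below), a list of three. A call has 1 to 8 rows; each row shifts and turns the commanded pose from where the row before left it, along the tool's axes as they then stand; what a row does not reach is not made up. The controller multiplies each number of a shift by 0.025 m and each number of a turn by 0.12 rad. A row lasts 1/12 s, in which the tool goes at most 41.7 mm and 7.16 degrees, less where a joint would pass 70% of its speed; a pose out of reach is approached as far as the arm can. A call with a number of a shift or a turn outside -1 to 1 is refused whole. A call with a gripper value outside its range is refused whole. The fingers move at their own pace and stop on an object; the grip force is fixed at half the most. Time passes only in rows, so rows that do not move let the fingers close. It gives the time, the measured TCP pose, the force, the opening and the grip force at its end, in the units of the state.
- r.state(): the state, without advancing time (a new reading comes with each control period).
- r.snapshot(name): name is "side" or "top"; returns a dict with "frame" (400x640x3 uint8, blue, green, red), "depth" (400x640 float32, mm along the optical axis (not along the pixel's ray), 0 where there is no reading), "vertical_fov" (degrees; the focal length in pixels is half the picture's height over the tangent of half this angle, whatever the lens; pixels are square), "cx", "cy" (the principal point, pixels), "origin" and "attitude" of the camera in the world. Camera axes: x right, y down, z forward; pixel columns grow to the right and rows downward; lengths in mm; the calibration is good to about 2 mm. A picture is of the moment at which its call begins.
- r.hand_in(): hands the job in; it is judged then, once.
The state is a dict: "clock": time; "joint_pos": joint angles; "qd": joint speeds; "tau": joint torques, N m; "position": TCP position; "ee_rot": TCP orientation; "contact_force": force on the tool from outside, world axes, zero at the start; "moment": the same for the moment, N m; "grip_width": finger opening in mm; "grip_force": force on a finger pad.
Only numpy, scipy, OpenCV 4.12 (cv2) and the standard library are available. Lean on these libraries where they do the work, as an engineer would, in place of code of your own. Each camera call takes 0.05 s, during which the arm holds its last target. There are 200 camera calls.

### The job

Hold the scraper block and wipe the three green wax chips off the wooden rest block with it (chips touch only the scraper, not fingers or gauge), then put the scraper down on the bench and let go of it. Take the angle gauge by its blue handle, stand its foot upright and lightly across the middle of the brass ridge, then rock it on the ridge until the hanging black pointer settles on the red mark. Finish while still holding the gauge there, gently pressed on the ridge, its foot touching nothing but the ridge, so that the angle can be copied; leave the rubber moulds alone.

Things in the scene. Friction and masses are not known exactly. Their poses are not given: they have to be found in the camera images.
- rest: Pale wooden rest block fixed to the bench, 90 mm (its x) by 170 mm (its y) by 30 mm high; its top is flat, 30 mm above the bench. Origin at bench level exactly below the ridge; the wood runs from -67 to +103 mm along its y and -45 to +45 mm along its x. Its +y part carries the chips.
- ridge_axis (a point): Brass ridge bar fixed across the rest block: 70 mm long (along the point's x, which is parallel to the block's x), 16 mm thick, top half-round of radius 8 mm. This point is the middle of the axis of that rounding, 56 mm above the bench; the crest is 8 mm higher, 64 mm above the bench.
- ridge: The same brass ridge bar; origin on the wood, in the middle of the bar's underside, 26 mm below ridge_axis.
- chip0_center (a point): Centre of a loose green wax chip, 22 x 18 x 12 mm, 10 g, lying flat on the rest block on the +y side of the ridge. It counts as off when it has dropped from the block to the bench.
- chip1_center (a point): Centre of a loose green wax chip, 22 x 18 x 12 mm, 10 g, lying flat on the rest block on the +y side of the ridge. It counts as off when it has dropped from the block to the bench.
- chip2_center (a point): Centre of a loose green wax chip, 22 x 18 x 12 mm, 10 g, lying flat on the rest block on the +y side of the ridge. It counts as off when it has dropped from the block to the bench.
- scraper_center (a point): Centre of the loose scraper block, half-way up: brown wood with a black rubber lower edge, 24 mm thick (its x), 90 mm long (its y), 75 mm high (its z), 130 g or so, standing upright on the bench. Gripped across its thickness.
- gauge_grip (a point): Centre of the blue handle of the loose angle gauge (about 350 g). Handle 22 mm thick (x), 50 mm long (y), 40 mm high (z). The gauge stands upright on its flat steel foot, 30 mm (x) by 120 mm (y); the foot's underside lies 144 mm below this point. Between them is a white dial plate, 120 mm wide (y), 10 mm thick, on both faces (+x and -x) of which pointer and mark are seen. Axes: x through the dial face, y along the foot, z up out of the handle.
- pointer (a joint): Angle of the black pointer from the gauge's own -z, about the gauge's x axis (positive turns the tip towards the gauge's +y). It hangs freely from a pivot 32 mm below the handle's centre, so it always hangs plumb once it has swung out, in about a second: turning the gauge by -a about its own x axis (its +y end goes down) makes it read +a.
- mark (a joint): Angle of the red mark on the dial, in the same measure as the pointer; always positive, 0.22 to 0.38 rad. It keeps its place on the gauge.
- pointer_tip (a point): Tip of the pointer, 70 mm from its pivot.
- mark_edge (a point): Middle of the inner edge of the red mark, 70 mm from the same pivot; the mark is 11 mm wide.
- mould_a: Rubber mould block (mint), 30 x 75 x 55 mm, loose, to be left alone. Origin under its centre.
- mould_b: Rubber mould block (mint), 30 x 75 x 55 mm, loose, to be left alone. Origin under its centre.
- mould_c: Rubber mould block (yellow), 30 x 75 x 55 mm, loose, to be left alone. Origin under its centre.
Mind the look-alikes: they are no part of the job. Of the things like the part that bears scraper_center, leave any that is pink; of the rest the smaller one is meant.

How it is judged (in metres and radians):
On the way, in this order (a step that is already met when the one before it is completed fails the run):
1. all three chips are wiped off the rest block, onto the bench (height (world z) of each of chip0_center, chip1_center, chip2_center below 0.03 m), for 0.1 s.
2. the scraper is set down on the bench and let go (height (world z) of scraper_center below 0.05 m and contact force between the fingers and scraper below 0.1 N), for 0.2 s.
3. the gauge, held, stands on the ridge upright to within 8 degrees, before it is rocked (contact force between the fingers and gauge above 2 N and contact force between gauge and ridge above 0.3 N and y of ridge_axis in the frame of gauge_grip between -0.045 and 0.045 m and z of ridge_axis in the frame of gauge_grip below -0.147 m and angle between the x axis of ridge_axis and the x axis of gauge_grip, either way round below 0.4 rad and angle between gauge_grip's own z axis and vertical below 0.14 rad), for 0.1 s.
At the end, for the whole second after the job is handed in: Gauge held (over 2 N), foot across the ridge within 45 mm of its middle and 23 degrees of square, pressed 0.3 to 25 N, not touching the wood; pointer tip still (0.15 rad/s), within 5.5 mm of the red mark's middle. Chips off the rest block; scraper on the bench, let go (all of step 1 and all of step 2 and contact force between the fingers and gauge above 2 N and contact force between gauge and ridge between 0.3 and 25 N and y of ridge_axis in the frame of gauge_grip between -0.045 and 0.045 m and z of ridge_axis in the frame of gauge_grip below -0.147 m and angle between the x axis of ridge_axis and the x axis of gauge_grip, either way round below 0.4 rad and contact force between gauge and rest below 0.2 N and distance between pointer_tip and mark_edge below 0.0055 m and velocity of joint pointer between -0.15 and 0.15 rad/s); the arm keeps its last pose, push and grip.
It fails at once if a chip is touched by the fingers, the arm or the gauge (contact force between any of the fingers, the arm, gauge and chip0 above 0.3 N or contact force between any of the fingers, the arm, gauge and chip1 above 0.3 N or contact force between any of the fingers, the arm, gauge and chip2 above 0.3 N).
It fails at once if the gauge is pressed on the ridge with more than 40 N (contact force between gauge and ridge above 40 N).
It fails at once if a mould is moved more than 25 mm (distance of any of mould_a, mould_b, mould_c from where it was at the start of the episode above 0.025 m).
It also fails if it takes over 66 s, if anything falls off the work surface, if the arm or the gripper's body presses on something with over 40 N, if the wrist force passes 120 N, or if a joint passes its speed limit or range.

## Working session

There is one attempt and no reset: what is moved stays moved. The work goes in short steps, Python scripts to look and compute and a tool call to move; the robot and the scene stay as the last step left them, time stands still between calls to the robot, and variables do not carry over. Pictures are saved under pics/ and viewed, at most 10 in all, crops included, and the job is handed in when it is done.

Besides the shell and the picture viewer there is one more tool, called after "Emit:" by a JSON object that holds its "op" and its "data", one argument or row to a line. carry_out: Moves the arm, as the interface text tells. Its arguments: {"type":"object","properties":{"commands":{"type":"array","items":{"type":"object","properties":{"jaw":{"type":"number"},"translation":{"type":"array","items":{"type":"number"}},"angular":{"type":"array","items":{"type":"number"}}}}}},"required":["commands"]}

```bash
ls; mkdir -p pics; cat > h.py <<'E'
import numpy as np,cv2
from scipy.spatial.transform import Rotation as R
from workcell import r
def cam(n):
    s=r.snapshot(n); f=200/np.tan(np.radians(s["vertical_fov"])/2)
    a=np.array(s["attitude"],float); A=R.from_quat(a).as_matrix() if a.size==4 else a.reshape(3,3)
    v,u=np.mgrid[0:400,0:640]; d=s["depth"]
    P=np.stack([(u-s["cx"])/f*d,(v-s["cy"])/f*d,d],-1)@A.T+np.array(s["origin"])
    P[d==0]=np.nan
    return s,P,A,f
E
python3 - <<'E'
from h import *
for n in("top","side"):
    s,P,A,f=cam(n); cv2.imwrite(f"pics/{n}0.png",s["frame"]); np.save(n+"P.npy",P)
    print(n,s["origin"],s["attitude"],f,s["cx"],s["cy"])
print(r.state())
E
```

```text
pics
top [ 438.04646372  -33.86486946 1055.7777471 ] [-0.70539815  0.70628968 -0.03621579  0.04750525] 413.49122483526844 314.7155368586565 198.20938369777133
side [344.76933927 603.35298682 698.36465951] [-0.16279088  0.89960503 -0.39991266  0.0654201 ] 394.3098409901244 314.8159414553683 194.87495729845145
{'clock': 0.1, 'joint_pos': array([-1.13690198,  0.4693863 , -0.04858683,  1.5335611 ,  0.02406293,
        1.14097299, -0.08229877]), 'qd': array([-0.00060029, -0.00064213, -0.00088738, -0.00246194, -0.00142962,
       -0.0008136 , -0.00050116]), 'tau': array([ 9.11602583e-04, -5.11512852e+01, -4.68411203e-02, -2.38391590e+01,
        1.08294957e-02,  4.37878000e-03,  3.96227495e-05]), 'position': array([301.1076584 , 603.54737308, 230.35476823]), 'ee_rot': array([ 2.29334075e-01,  9.73347380e-01, -8.52025762e-04, -1.85899145e-04]), 'contact_force': array([ 0.53125856, -0.45120154, -0.5720257 ]), 'moment': array([ 0.01385323, -0.01858463,  0.03670023]), 'grip_force': 0.0, 'grip_width': 85.14357825941183}
```

View pics/top0.png

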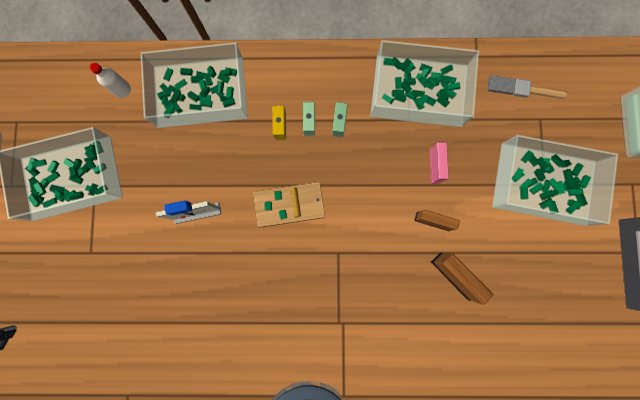

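View pics/side0.png

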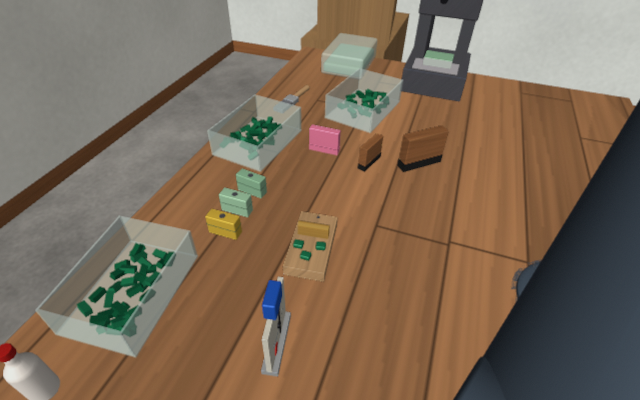

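```bash
cat >> h.py <<'E'
def rect(P,m):
    p=P[m]; c,wh,a=cv2.minAreaRect(p[:,:2].astype(np.float32)); return np.round(c,1),np.round(wh,1),round(a,1),len(p)
def fmt(x): return np.round(x,1)
E
python3 - <<'E'
from h import *
s,P,A,f=cam("top"); im=s["frame"]
t,_,_,_=cam("side")
cv2.imwrite("pics/crop.png",np.vstack([cv2.resize(im[150:310,400:520],(480,640))[:300], np.zeros((0,480,3),np.uint8)]) if 0 else np.hstack([cv2.resize(im[140:310,390:510],(390,552)),cv2.resize(t["frame"][110:190,340:460],(400,267)) if 0 else cv2.copyMakeBorder(cv2.resize(t["frame"][110:190,340:460],(400,267)),0,285,0,0,cv2.BORDER_CONSTANT)]))
z=P[...,2]; v,u=np.mgrid[0:400,0:640]
def box(a,b,c,d): return (u>=a)&(u<b)&(v>=c)&(v<d)
hsv=cv2.cvtColor(im,cv2.COLOR_BGR2HSV); H,S,V=[hsv[...,i].astype(int) for i in range(3)]
print("bench",np.nanmedian(z[box(340,410,200,300)]))
for n,b in dict(small=(405,470,200,240),big=(425,500,245,310),pink=(425,455,135,190)).items():
    m=box(*b); zt=np.nanpercentile(z[m],98); print(n,zt,rect(P,m&(z>zt-5)))
m=box(245,335,175,235)
print("wood",np.nanmedian(z[m&(z>20)]),rect(P,m&(abs(z-30)<5)))
print("ridge",np.nanmax(z[m]),rect(P,m&(z>55)))
g=m&(H>60)&(H<90)&(S>120)
n,l,st,ce=cv2.connectedComponentsWithStats(g.astype(np.uint8))
for i in range(1,n):
    if st[i,4]>8: k=(l==i)&(z>36);print("chip",ce[i].round(),np.nanmedian(z[k]),rect(P,k&(abs(z-42)<4)))
m=box(145,230,190,230); b=m&(H>100)&(H<130)&(S>120)
zt=np.nanpercentile(z[b],90);print("handle",zt,rect(P,b&(z>zt-6)))
w=m&(S<60)&(z>2); print("gaugeall",rect(P,w)); print("foot",rect(P,w&(z<25)), "dialtop",rect(P,w&(z>60)), np.nanpercentile(z[w],[5,50,95]))
for n,b in dict(a=(272,288,100,142),b=(300,318,98,138),c=(330,348,98,140)).items(): print(n,rect(P,box(*b)&(z>48)))
E
```

```text
bench -0.5890777884753788
small 76.05299849787322 (array([ 503.8, -314.3]), array([90.4, 23.9]), 72.8, 371)
big 108.50139417459714 (array([ 367.9, -362.1]), array([128.6,  34.1]), 43.1, 820)
pink 76.40755816590527 (array([ 645.7, -325.2]), array([86.4, 23.7]), 1.3, 327)
wood 29.630393210358875 (array([545.6,  48.6]), array([ 90.3, 170.2]), 8.6, 2007)
ridge 69.74254761127645 (array([548.1,  30.5]), array([70. , 15.9]), 8.4, 190)
chip [278. 195.] 41.032592361818274 (array([567.7,  74.2]), array([19. , 15.3]), 11.2, 50)
chip [268. 206.] 40.96485286865652 (array([541. ,  97.9]), array([18. , 15.2]), 1.3, 50)
chip [282. 214.] 40.78386111731811 (array([520. ,  62.1]), array([19.1, 14.8]), 15.2, 46)
handle 164.8743080771158 (array([525.5, 284.3]), array([21.4, 49.2]), 11.4, 218)
gaugeall (array([525.3, 284.2]), array([ 29.4, 118.7]), 12.4, 599)
foot (array([525.3, 284.2]), array([ 29.4, 118.7]), 12.4, 227) dialtop (array([522.7, 283.2]), array([ 15.8, 118. ]), 12.0, 284) [ 11.02686812  54.06733142 125.21575024]
a (array([754.2,  74.3]), array([74.7, 30.3]), 0.7, 362)
b (array([764.1,  -2.2]), array([27.8, 74.7]), 90.0, 353)
c (array([762. , -79.9]), array([29.8, 75.5]), 82.8, 347)
```

View pics/crop.png

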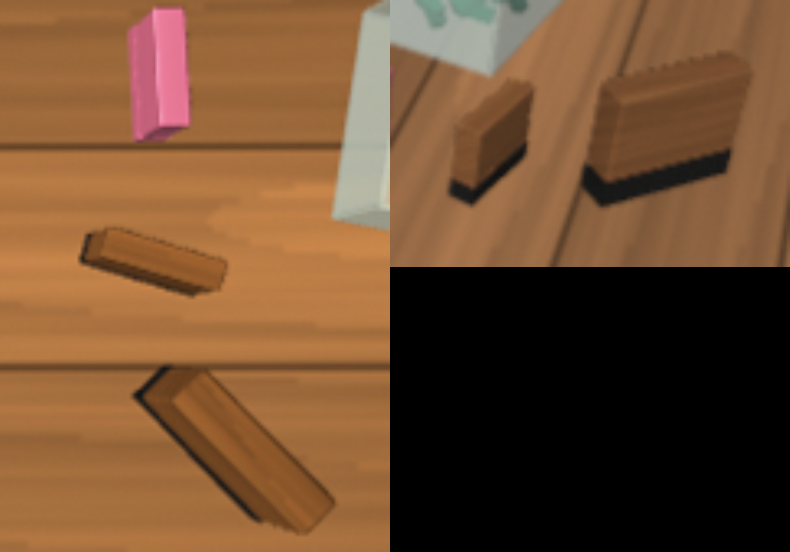

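Emit:
{"op": "carry_out", "data": {
  "commands": [
    {"jaw": 0,"translation": [0,0,0],"angular": [0,0,1]},
    {"jaw": 0,"translation": [0,0,0],"angular": [0,0,1]},
    {"jaw": 0,"translation": [0,0,0],"angular": [0,0,1]},
    {"jaw": 0,"translation": [0,0,0],"angular": [0,0,1]},
    {"jaw": 0,"translation": [0,0,0],"angular": [0,0,1]},
    {"jaw": 0,"translation": [0,0,0],"angular": [0,0,1]},
    {"jaw": 0,"translation": [0,0,0],"angular": [0,0,1]},
    {"jaw": 0,"translation": [0,0,0],"angular": [0,0,1]}
  ]
}}

```text
clock: 0.87
position: [301.2, 603.9, 231.1]
ee_rot: [0.655, 0.756, -0.0, 0.0]
contact_force: [-0.4, -0.5, -0.5]
grip_width: 85.0
grip_force: 0.0
```

Emit:
{"op": "carry_out", "data": {
  "commands": [
    {"jaw": 0,"translation": [0,0,0],"angular": [0,0,0.93]},
    {"jaw": 0,"translation": [0,0,0],"angular": [0,0,0.93]},
    {"jaw": 0,"translation": [0,0,0],"angular": [0,0,0.93]},
    {"jaw": 0,"translation": [0,0,0],"angular": [0,0,0.93]},
    {"jaw": 0,"translation": [-1,1,0],"angular": [0,0,0]},
    {"jaw": 0,"translation": [-1,1,0],"angular": [0,0,0]},
    {"jaw": 0,"translation": [-1,1,0],"angular": [0,0,0]},
    {"jaw": 0,"translation": [-1,1,0],"angular": [0,0,0]}
  ]
}}

```text
clock: 1.53
position: [367.8, 477.6, 231.0]
ee_rot: [0.804, 0.594, -0.0, 0.0]
contact_force: [0.8, 0.3, -0.1]
grip_width: 85.2
grip_force: 0.0
```

Emit:
{"op": "carry_out", "data": {
  "commands": [
    {"jaw": 0,"translation": [-1,1,0],"angular": [0,0,0]},
    {"jaw": 0,"translation": [-1,1,0],"angular": [0,0,0]},
    {"jaw": 0,"translation": [-1,1,0],"angular": [0,0,0]},
    {"jaw": 0,"translation": [-1,1,0],"angular": [0,0,0]},
    {"jaw": 0,"translation": [-0.985,0.42,0],"angular": [0,0,0]},
    {"jaw": 0,"translation": [-0.985,0.42,0],"angular": [0,0,0]},
    {"jaw": 0,"translation": [-0.985,0.42,0],"angular": [0,0,0]},
    {"jaw": 0,"translation": [-0.985,0.42,0],"angular": [0,0,0]}
  ]
}}

```text
clock: 2.2
position: [444.8, 246.1, 231.2]
ee_rot: [0.804, 0.594, -0.0, -0.0]
contact_force: [0.4, -0.0, -0.1]
grip_width: 85.8
grip_force: 0.0
```

```bash
cat >> h.py <<'E'
def go(x,y,z,yaw=None,tilt=0):
    "units to target TCP; yaw = heading (deg) of tool y; also current yaw"
    s=r.state(); M=R.from_quat(s["ee_rot"]).as_matrix(); d=M.T@(np.array([x,y,z])-s["position"])/25
    print("t",s["clock"],"pos",fmt(s["position"]),"yaw",fmt(np.degrees(np.arctan2(M[1,1],M[0,1]))),"units",d.round(2),"F",fmt(s["contact_force"]),"w",fmt(s["grip_width"]))
    if yaw is not None:
        y0=np.radians(yaw); T=np.array([[-np.sin(y0),np.cos(y0),0],[np.cos(y0),np.sin(y0),0],[0,0,-1]]).T
        T=np.array([[-np.sin(y0),np.cos(y0),0],[np.cos(y0),np.sin(y0),0],[0,0,-1]]).T
        print("turn units",(R.from_matrix(M.T@T).as_rotvec()/.12).round(2))
E
sed -i '0,/^        T=np.*\n/{/^        T=np/{x;s/^/x/;/^x$/{x;d};x}}' h.py
python3 -c "
from h import *
go(503.8,-314.3,150,-17.2)"
```

```text
t 2.2 pos [444.8 246.1 231.2] yaw -17.1 units [-20.73   8.85   3.25] F [ 0.4 -0.  -0.1] w 85.8
turn units [-0.   -0.    0.01]
```

Emit:
{"op": "carry_out", "data": {
  "commands": [
    {"jaw": 0,"translation": [-0.987,0.421,0]},
    {"jaw": 0,"translation": [-0.987,0.421,0]},
    {"jaw": 0,"translation": [-0.987,0.421,0]},
    {"jaw": 0,"translation": [-0.987,0.421,0]},
    {"jaw": 0,"translation": [-0.987,0.421,0]},
    {"jaw": 0,"translation": [-0.987,0.421,0]},
    {"jaw": 0,"translation": [-0.987,0.421,0]},
    {"jaw": 0,"translation": [-0.987,0.421,0]}
  ]
}}

```text
$.commands[0]: bad value
```

Emit:
{"op": "carry_out", "data": {
  "commands": [
    {"jaw": 0,"translation": [-0.987,0.421,0]},
    {"jaw": 0,"translation": [-0.987,0.421,0]},
    {"jaw": 0,"translation": [-0.987,0.421,0]},
    {"jaw": 0,"translation": [-0.987,0.421,0]},
    {"jaw": 0,"translation": [-0.987,0.421,0]},
    {"jaw": 0,"translation": [-0.987,0.421,0]},
    {"jaw": 0,"translation": [-0.987,0.421,0]},
    {"jaw": 0,"translation": [-0.987,0.421,0]}
  ]
}}

```text
$.commands[0]: bad value
```

Emit:
{"op": "carry_out", "data": {
  "commands": [
    {"jaw": 0,"translation": [-0.987,0.421,0]},
    {"jaw": 0,"translation": [-0.987,0.421,0.65]},
    {"jaw": 0,"translation": [-0.987,0.421,0.65]},
    {"jaw": 0,"translation": [-0.987,0.421,0.65]},
    {"jaw": 0,"translation": [-0.987,0.421,0.65]},
    {"jaw": 0,"translation": [0,0,0.65]},
    {"jaw": 0,"translation": [0,0,0]}
  ]
}}

```text
$.commands[0]: bad value
```

```bash
python3 -c "
from h import *
go(503.8,-314.3,38,-17.2)"
```

```text
t 2.2 pos [444.8 246.1 231.2] yaw -17.1 units [-20.73   8.85   7.73] F [ 0.4 -0.  -0.1] w 85.8
turn units [-0.   -0.    0.01]
```

All fields are required in each row.

Emit:
{"op": "carry_out", "data": {
  "commands": [
    {"jaw": 0,"translation": [-0.987,0.421,0],"angular": [0,0,0]},
    {"jaw": 0,"translation": [-0.987,0.421,0],"angular": [0,0,0]},
    {"jaw": 0,"translation": [-0.987,0.421,0],"angular": [0,0,0]},
    {"jaw": 0,"translation": [-0.987,0.421,0],"angular": [0,0,0]},
    {"jaw": 0,"translation": [-0.987,0.421,0],"angular": [0,0,0]},
    {"jaw": 0,"translation": [-0.987,0.421,0],"angular": [0,0,0]},
    {"jaw": 0,"translation": [-0.987,0.421,0],"angular": [0,0,0]},
    {"jaw": 0,"translation": [-0.987,0.421,0],"angular": [0,0,0]}
  ]
}}

```text
clock: 2.87
position: [467.1, 32.9, 231.4]
ee_rot: [0.804, 0.594, 0.0, -0.0]
contact_force: [0.5, 0.2, -0.4]
grip_width: 85.6
grip_force: 0.0
```

Emit:
{"op": "carry_out", "data": {
  "commands": [
    {"jaw": 0,"translation": [-0.987,0.421,0],"angular": [0,0,0]},
    {"jaw": 0,"translation": [-0.987,0.421,0],"angular": [0,0,0]},
    {"jaw": 0,"translation": [-0.987,0.421,0],"angular": [0,0,0]},
    {"jaw": 0,"translation": [-0.987,0.421,0],"angular": [0,0,0]},
    {"jaw": 0,"translation": [-0.987,0.421,0],"angular": [0,0,0]},
    {"jaw": 0,"translation": [-0.987,0.421,0],"angular": [0,0,0]},
    {"jaw": 0,"translation": [-0.987,0.421,0],"angular": [0,0,0]},
    {"jaw": 0,"translation": [-0.987,0.421,0],"angular": [0,0,0]}
  ]
}}

```text
clock: 3.53
position: [489.7, -180.4, 231.3]
ee_rot: [0.804, 0.594, 0.0, -0.0]
contact_force: [0.5, 0.1, -0.3]
grip_width: 85.6
grip_force: 0.0
```

Emit:
{"op": "carry_out", "data": {
  "commands": [
    {"jaw": 0,"translation": [-0.987,0.421,0],"angular": [0,0,0]},
    {"jaw": 0,"translation": [-0.987,0.421,0.65],"angular": [0,0,0]},
    {"jaw": 0,"translation": [-0.987,0.421,0.65],"angular": [0,0,0]},
    {"jaw": 0,"translation": [-0.987,0.421,0.65],"angular": [0,0,0]},
    {"jaw": 0,"translation": [-0.987,0.421,0.65],"angular": [0,0,0]},
    {"jaw": 0,"translation": [0,0,0.65],"angular": [0,0,0]},
    {"jaw": 0,"translation": [0,0,0],"angular": [0,0,0]}
  ]
}}

```text
clock: 4.12
position: [501.4, -313.1, 146.8]
ee_rot: [0.805, 0.593, -0.002, -0.003]
contact_force: [0.3, 0.9, -0.4]
grip_width: 85.2
grip_force: 0.0
```

```bash
python3 -c "
from h import *
go(503.8,-314.3,38,-17.2)"
```

```text
t 4.1167 pos [ 501.4 -313.1  146.8] yaw -17.3 units [-0.02  0.13  4.35] F [ 0.3  0.9 -0.4] w 85.2
turn units [-0.05 -0.   -0.01]
```

Emit:
{"op": "carry_out", "data": {
  "commands": [
    {"jaw": 0,"translation": [0,0.05,0.9],"angular": [0,0,0]},
    {"jaw": 0,"translation": [0,0.05,0.9],"angular": [0,0,0]},
    {"jaw": 0,"translation": [0,0,0.9],"angular": [0,0,0]},
    {"jaw": 0,"translation": [0,0,0.9],"angular": [0,0,0]},
    {"jaw": 0,"translation": [0,0,0.5],"angular": [0,0,0]},
    {"jaw": 0,"translation": [0,0,0.35],"angular": [0,0,0]},
    {"jaw": 0,"translation": [0,0,0],"angular": [0,0,0]},
    {"jaw": 1,"translation": [0,0,0],"angular": [0,0,0]}
  ]
}}

```text
clock: 4.78
position: [506.7, -313.4, 39.4]
ee_rot: [0.804, 0.594, 0.0, 0.0]
contact_force: [0.4, 0.1, 0.6]
grip_width: 75.3
grip_force: 0.0
```

Emit:
{"op": "carry_out", "data": {
  "commands": [
    {"jaw": 1,"translation": [0,0,0],"angular": [0,0,0]},
    {"jaw": 1,"translation": [0,0,0],"angular": [0,0,0]},
    {"jaw": 1,"translation": [0,0,0],"angular": [0,0,0]},
    {"jaw": 1,"translation": [0,0,0],"angular": [0,0,0]},
    {"jaw": 1,"translation": [0,0,0],"angular": [0,0,0]},
    {"jaw": 1,"translation": [0,0,0],"angular": [0,0,0]},
    {"jaw": 1,"translation": [0,0,0],"angular": [0,0,0]},
    {"jaw": 1,"translation": [0,0,0],"angular": [0,0,0]}
  ]
}}

```text
clock: 5.45
position: [506.5, -313.6, 39.4]
ee_rot: [0.804, 0.594, 0.0, 0.0]
contact_force: [-0.4, 1.9, 6.1]
grip_width: 23.4
grip_force: 59.2
```

```bash
python3 - <<'E'
from h import *
O=np.array([548.1,30.5]); a=np.radians(8.5); X=np.array([np.cos(a),np.sin(a)]);Y=np.array([-X[1],X[0]])
for x,y in((-85,60),(60,60)): print(fmt(O+x*X+y*Y))
print(r.state()["grip_force"])
p=O-85*X+60*Y
go(*p,150,8.5)
E
```

```text
[455.2  77.3]
[598.6  98.7]
59.18212652206421
t 5.45 pos [ 506.5 -313.6   39.4] yaw -17.1 units [14.34 -6.56 -4.42] F [-0.4  1.9  6.1] w 23.4
turn units [ 0.01 -0.   -3.72]
```

Emit:
{"op": "carry_out", "data": {
  "commands": [
    {"jaw": 1,"translation": [0,0,-0.6],"angular": [0,0,0]},
    {"jaw": 1,"translation": [0,0,-0.9],"angular": [0,0,0]},
    {"jaw": 1,"translation": [0,0,-0.9],"angular": [0,0,0]},
    {"jaw": 1,"translation": [0,0,-0.5],"angular": [0,0,-0.74]},
    {"jaw": 1,"translation": [0,0,-0.4],"angular": [0,0,-0.74]},
    {"jaw": 1,"translation": [0,0,-0.3],"angular": [0,0,-0.74]},
    {"jaw": 1,"translation": [0,0,-0.3],"angular": [0,0,-0.74]},
    {"jaw": 1,"translation": [0,0,0],"angular": [0,0,-0.74]}
  ]
}}

```text
clock: 6.12
position: [506.6, -313.8, 137.4]
ee_rot: [0.652, 0.758, 0.0, 0.001]
contact_force: [-0.1, -0.7, -1.7]
grip_width: 23.4
grip_force: 59.0
```

```bash
python3 -c "
from h import *
go(455.2,77.3,72,8.5)"
```

```text
t 6.1167 pos [ 506.6 -313.8  137.4] yaw 8.6 units [15.78  0.3   2.6 ] F [-0.1 -0.7 -1.7] w 23.4
turn units [0.01 0.01 0.01]
```

Emit:
{"op": "carry_out", "data": {
  "commands": [
    {"jaw": 1,"translation": [0.5,0.02,0],"angular": [0,0,0]},
    {"jaw": 1,"translation": [0.98,0.02,0],"angular": [0,0,0]},
    {"jaw": 1,"translation": [0.98,0.02,0],"angular": [0,0,0]},
    {"jaw": 1,"translation": [0.98,0.02,0],"angular": [0,0,0]},
    {"jaw": 1,"translation": [0.98,0.02,0],"angular": [0,0,0]},
    {"jaw": 1,"translation": [0.98,0.02,0],"angular": [0,0,0]},
    {"jaw": 1,"translation": [0.98,0.02,0],"angular": [0,0,0]},
    {"jaw": 1,"translation": [0.98,0.02,0],"angular": [0,0,0]}
  ]
}}

```text
clock: 6.78
position: [482.2, -128.5, 135.6]
ee_rot: [0.655, 0.756, -0.0, -0.001]
contact_force: [0.3, 0.9, -1.8]
grip_width: 22.8
grip_force: 59.0
```

Emit:
{"op": "carry_out", "data": {
  "commands": [
    {"jaw": 1,"translation": [0.98,0.02,0],"angular": [0,0,0]},
    {"jaw": 1,"translation": [0.98,0.02,0],"angular": [0,0,0]},
    {"jaw": 1,"translation": [0.98,0.02,0.3],"angular": [0,0,0]},
    {"jaw": 1,"translation": [0.98,0.02,0.4],"angular": [0,0,0]},
    {"jaw": 1,"translation": [0.98,0.02,0.4],"angular": [0,0,0]},
    {"jaw": 1,"translation": [0.98,0.02,0.4],"angular": [0,0,0]},
    {"jaw": 1,"translation": [0.98,0.02,0.4],"angular": [0,0,0]},
    {"jaw": 1,"translation": [0.98,0.02,0.4],"angular": [0,0,0]}
  ]
}}

```text
clock: 7.45
position: [457.4, 65.5, 77.9]
ee_rot: [0.655, 0.756, -0.0, -0.001]
contact_force: [0.4, 0.0, -0.4]
grip_width: 23.3
grip_force: 59.0
```

Emit:
{"op": "carry_out", "data": {
  "commands": [
    {"jaw": 1,"translation": [0.58,0,0.2],"angular": [0,0,0]},
    {"jaw": 1,"translation": [0,0,0],"angular": [0,0,0]},
    {"jaw": 1,"translation": [0,0,0],"angular": [0,0,0]}
  ]
}}

```text
clock: 7.7
position: [455.6, 79.0, 73.2]
ee_rot: [0.653, 0.757, -0.001, -0.001]
contact_force: [-0.6, -1.0, -1.2]
grip_width: 23.1
grip_force: 59.0
```

```bash
python3 - <<'E'
from h import *
go(455.2,77.3,72,8.5)
s,P,A,f=cam("side"); cv2.imwrite("pics/side1.png",cv2.resize(s["frame"][160:320,220:420],(800,640))[:600])
t,P,A,f=cam("top"); z=P[...,2]; v,u=np.mgrid[0:400,0:640]
hsv=cv2.cvtColor(t["frame"],cv2.COLOR_BGR2HSV)
m=(u>240)&(u<360)&(v>170)&(v<310)
g=m&(hsv[...,0]<20)&(z>90)&(z<112); print("scr",rect(P,g),np.nanmedian(z[g]))
E
```

```text
t 7.7 pos [455.6  79.   73.2] yaw 8.4 units [-0.06 -0.03  0.05] F [-0.6 -1.  -1.2] w 23.1
turn units [-0.02  0.   -0.01]
scr (array([459.6,  39. ]), array([23. , 16.2]), 0.9, 79) 108.0973616811541
```

View pics/side1.png

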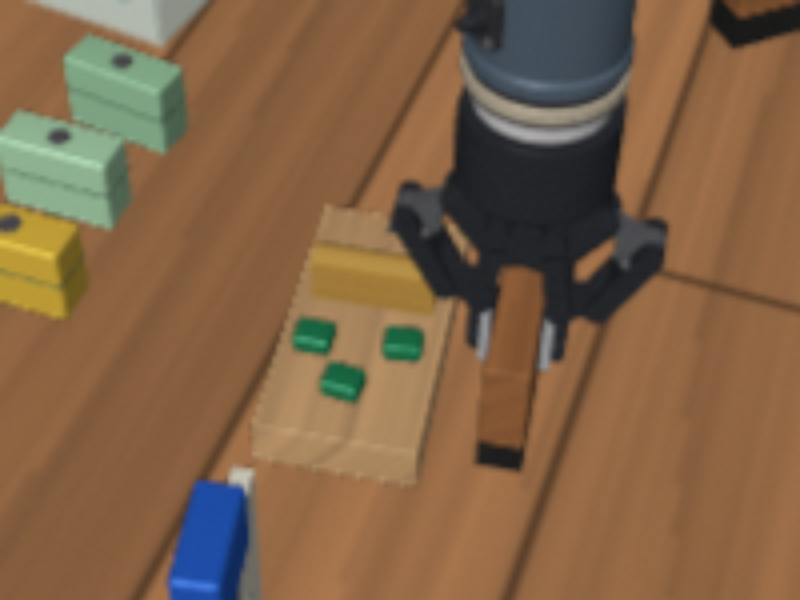

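Emit:
{"op": "carry_out", "data": {
  "commands": [
    {"jaw": 1,"translation": [0,0.37,0],"angular": [0,0,0]},
    {"jaw": 1,"translation": [0,0.37,0],"angular": [0,0,0]},
    {"jaw": 1,"translation": [0,0.37,0],"angular": [0,0,0]},
    {"jaw": 1,"translation": [0,0.37,0],"angular": [0,0,0]},
    {"jaw": 1,"translation": [0,0.37,0],"angular": [0,0,0]},
    {"jaw": 1,"translation": [0,0.37,0],"angular": [0,0,0]},
    {"jaw": 1,"translation": [0,0.37,0],"angular": [0,0,0]},
    {"jaw": 1,"translation": [0,0.37,0],"angular": [0,0,0]}
  ]
}}

```text
clock: 8.47
position: [531.0, 88.9, 73.6]
ee_rot: [0.654, 0.757, -0.0, -0.0]
contact_force: [-0.6, -0.6, -1.1]
grip_width: 23.5
grip_force: 59.0
```

Emit:
{"op": "carry_out", "data": {
  "commands": [
    {"jaw": 1,"translation": [0,0.37,0],"angular": [0,0,0]},
    {"jaw": 1,"translation": [0,0.37,0],"angular": [0,0,0]},
    {"jaw": 1,"translation": [0,0.37,0],"angular": [0,0,0]},
    {"jaw": 1,"translation": [0,0.37,0],"angular": [0,0,0]},
    {"jaw": 1,"translation": [0,0.37,0],"angular": [0,0,0]},
    {"jaw": 1,"translation": [0,0.37,0],"angular": [0,0,0]},
    {"jaw": 1,"translation": [0,0.37,0],"angular": [0,0,0]},
    {"jaw": 1,"translation": [0,0.37,0],"angular": [0,0,0]}
  ]
}}

```text
clock: 9.13
position: [604.2, 99.7, 73.8]
ee_rot: [0.654, 0.757, 0.0, -0.0]
contact_force: [-0.2, 0.3, -2.1]
grip_width: 23.3
grip_force: 58.9
```

```bash
cat >> h.py <<'E'
def chips():
    for n in("side","top"):
        s,P,A,f=cam(n); hsv=cv2.cvtColor(s["frame"],cv2.COLOR_BGR2HSV)
        g=cv2.inRange(hsv,(60,120,40),(90,255,255))>0
        g&=(P[...,0]>380)&(P[...,0]<720)&(P[...,1]>-60)&(P[...,1]<230)
        k,l,st,ce=cv2.connectedComponentsWithStats(g.astype(np.uint8))
        for i in range(1,k):
            if st[i,4]>8: print(n,st[i,4],fmt(np.nanmedian(P[l==i],axis=0)))
    return s
E
python3 - <<'E'
from h import *
go(596,97,73,8.5); s=chips()
E
```

```text
t 9.1333 pos [604.2  99.7  73.8] yaw 8.3 units [-0.06 -0.34  0.03] F [-0.2  0.3 -2.1] w 23.3
turn units [-0.   -0.   -0.02]
```

Emit:
{"op": "carry_out", "data": {
  "commands": [
    {"jaw": 1,"translation": [0,0,-0.8],"angular": [0,0,0]},
    {"jaw": 1,"translation": [0,0,-1],"angular": [0,0,0]},
    {"jaw": 1,"translation": [0,0,-1],"angular": [0,0,0]},
    {"jaw": 1,"translation": [-1,0,0],"angular": [0,0,0]},
    {"jaw": 1,"translation": [-1,0,0],"angular": [0,0,0]},
    {"jaw": 1,"translation": [-1,0,0],"angular": [0,0,0]},
    {"jaw": 1,"translation": [-1,0,0],"angular": [0,0,0]},
    {"jaw": 1,"translation": [-1,0,0],"angular": [0,0,0]}
  ]
}}

```text
clock: 9.9
position: [620.9, -25.2, 143.8]
ee_rot: [0.654, 0.757, -0.0, -0.0]
contact_force: [-0.8, 0.9, -2.3]
grip_width: 23.5
grip_force: 59.1
```

Emit:
{"op": "carry_out", "data": {
  "commands": [
    {"jaw": 1,"translation": [-1,0,0],"angular": [0,0,0]},
    {"jaw": 1,"translation": [-1,-0.6,0],"angular": [0,0,0]},
    {"jaw": 1,"translation": [-1,-0.7,0],"angular": [0,0,0]},
    {"jaw": 1,"translation": [-1,-0.7,0],"angular": [0,0,0]},
    {"jaw": 1,"translation": [-1,-0.7,0],"angular": [0,0,0]},
    {"jaw": 1,"translation": [0,0,0],"angular": [0,0,0]},
    {"jaw": 1,"translation": [0,0,0],"angular": [0,0,0]}
  ]
}}

```text
clock: 10.48
position: [571.2, -160.1, 144.0]
ee_rot: [0.656, 0.755, -0.0, -0.0]
contact_force: [0.2, 1.0, -0.8]
grip_width: 23.4
grip_force: 59.2
```

```bash
python3 - <<'E'
from h import *
go(570,-150,40.5,8.5); s=chips()
cv2.imwrite("pics/top2.png",cv2.resize(s["frame"][130:280,220:400],(720,600)))
E
```

```text
t 10.4833 pos [ 571.2 -160.1  144. ] yaw 8.0 units [0.41 0.01 4.14] F [ 0.2  1.  -0.8] w 23.4
turn units [-0.    0.   -0.07]
side 124 [617.7  85.5  12.6]
side 66 [615.4 118.6  11.1]
top 89 [618.2  78.8  12.7]
top 46 [615.1 110.4  10.9]
```

View pics/top2.png

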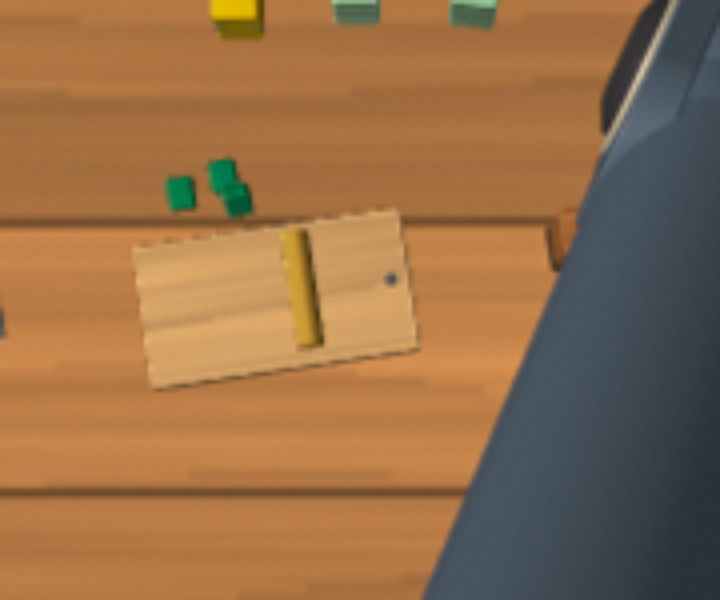

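Emit:
{"op": "carry_out", "data": {
  "commands": [
    {"jaw": 1,"translation": [0,0,0.8],"angular": [0,0,0]},
    {"jaw": 1,"translation": [0,0,1],"angular": [0,0,0]},
    {"jaw": 1,"translation": [0,0,1],"angular": [0,0,0]},
    {"jaw": 1,"translation": [0,0,0.8],"angular": [0,0,0]},
    {"jaw": 1,"translation": [0,0,0.4],"angular": [0,0,0]},
    {"jaw": 1,"translation": [0,0,0.14],"angular": [0,0,0]},
    {"jaw": 1,"translation": [0,0,0.04],"angular": [0,0,0]},
    {"jaw": 1,"translation": [0,0,0],"angular": [0,0,0]}
  ]
}}

```text
clock: 11.25
position: [573.7, -156.6, 39.7]
ee_rot: [0.653, 0.757, 0.0, 0.0]
contact_force: [0.2, -0.9, -0.7]
grip_width: 23.5
grip_force: 59.3
```

```bash
python3 - <<'E'
from h import *
go(570,-160,39.4,8.5)
E
```

```text
t 11.25 pos [ 573.7 -156.6   39.7] yaw 8.4 units [-0.11 -0.17  0.01] F [ 0.2 -0.9 -0.7] w 23.5
turn units [ 0.01 -0.   -0.01]
```

Emit:
{"op": "carry_out", "data": {
  "commands": [
    {"jaw": 1,"translation": [0,0,0.03],"angular": [0,0,0]},
    {"jaw": 1,"translation": [0,0,0],"angular": [0,0,0]},
    {"jaw": 0,"translation": [0,0,0],"angular": [0,0,0]},
    {"jaw": 0,"translation": [0,0,0],"angular": [0,0,0]},
    {"jaw": 0,"translation": [0,0,0],"angular": [0,0,0]},
    {"jaw": 0,"translation": [0,0,0],"angular": [0,0,0]},
    {"jaw": 0,"translation": [0,0,0],"angular": [0,0,0]},
    {"jaw": 0,"translation": [0,0,0],"angular": [0,0,0]}
  ]
}}

```text
clock: 11.92
position: [572.7, -157.7, 38.4]
ee_rot: [0.654, 0.757, -0.0, -0.0]
contact_force: [0.9, 0.1, -0.2]
grip_width: 85.3
grip_force: 0.0
```

Emit:
{"op": "carry_out", "data": {
  "commands": [
    {"jaw": 0,"translation": [0,0,-0.4],"angular": [0,0,0]},
    {"jaw": 0,"translation": [0,0,-1],"angular": [0,0,0]},
    {"jaw": 0,"translation": [0,0,-1],"angular": [0,0,0]},
    {"jaw": 0,"translation": [0,0,-1],"angular": [0,0,0]},
    {"jaw": 0,"translation": [0,0,-1],"angular": [0,0,0]},
    {"jaw": 0,"translation": [0,0,-1],"angular": [0,0,0]},
    {"jaw": 0,"translation": [0,0,-1],"angular": [0,0,0]},
    {"jaw": 0,"translation": [0,0,-1],"angular": [0,0,0]}
  ]
}}

```text
clock: 12.58
position: [572.5, -157.8, 225.6]
ee_rot: [0.654, 0.757, 0.0, 0.0]
contact_force: [0.1, 0.3, 0.1]
grip_width: 85.2
grip_force: 0.0
```

```bash
python3 - <<'E'
from h import *
go(525.5,284.3,240,11.9)
s,P,A,f=cam("top"); z=P[...,2]; v,u=np.mgrid[0:400,0:640]
m=(u>340)&(u<420)&(v>160)&(v<260)&(abs(z-75)<6); print("scr",rect(P,m))
s,P,A,f=cam("side"); cv2.imwrite("pics/g.png",cv2.resize(s["frame"][270:380,245:305],(327,600),interpolation=cv2.INTER_CUBIC))
hsv=cv2.cvtColor(s["frame"],cv2.COLOR_BGR2HSV); v,u=np.mgrid[0:400,0:640]
m=(u>245)&(u<305)&(v>270)&(v<380)
red=m&((hsv[...,0]<8)|(hsv[...,0]>172))&(hsv[...,1]>140)&(hsv[...,2]>70)
bl=m&(hsv[...,2]<60)
for n,k in(("red",red),("black",bl)):
    print(n,k.sum(),fmt(np.c_[u[k],v[k]].mean(0)),fmt(np.nanmedian(P[k],axis=0)))
    print(np.c_[u[k],v[k],P[k]].round()[::max(1,k.sum()//12)])
E
```

```text
t 12.5833 pos [ 572.5 -157.8  225.6] yaw 8.3 units [17.77  0.7  -0.58] F [0.1 0.3 0.1] w 85.2
turn units [ 0.01  0.   -0.52]
scr (array([ 568. , -131.2]), array([24.1, 33.4]), 7.5, 123)
red 20 [275.6 348.4] [514.6 315.6  38.3]
[[276. 343. 516. 309.  46.]
 [277. 343. 520. 299.  24.]
 [276. 344. 516. 310.  43.]
 [276. 345. 515. 313.  46.]
 [275. 346. 516. 315.  45.]
 [276. 346. 515. 313.  43.]
 [275. 347. 515. 316.  45.]
 [276. 347. 515. 313.  39.]
 [275. 348. 515. 317.  44.]
 [276. 348. 515. 314.  37.]
 [275. 349. 515. 318.  41.]
 [276. 349. 514. 315.  37.]
 [275. 350. 514. 319.  41.]
 [276. 350. 514. 315.  33.]
 [275. 351. 514. 319.  36.]
 [276. 351. 514. 316.  31.]
 [275. 352. 514. 320.  34.]
 [276. 352. 514. 316.  27.]
 [275. 353. 514. 321.  33.]
 [275. 354. 513. 322.  31.]]
black 41 [279.  322.2] [518.7 287.5  72.5]
[[278. 312. 519. 287. 110.]
 [279. 313. 519. 284. 102.]
 [278. 315. 519. 288. 102.]
 [279. 316. 518. 286.  96.]
 [279. 319. 518. 287.  88.]
 [278. 322. 521. 286.  74.]
 [278. 323. 521. 287.  73.]
 [278. 324. 520. 288.  72.]
 [278. 325. 519. 290.  73.]
 [278. 326. 520. 290.  70.]
 [278. 327. 519. 292.  69.]
 [278. 328. 524. 284.  50.]
 [279. 329. 519. 288.  56.]
 [280. 331. 518. 289.  51.]]
```

View pics/g.png

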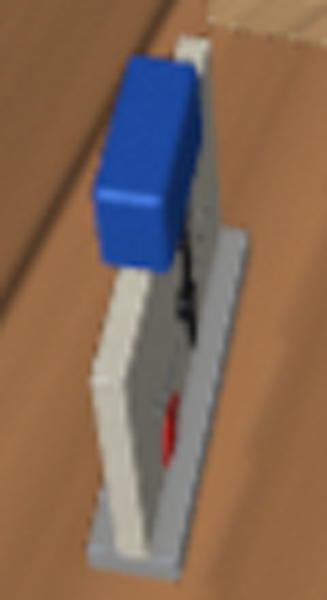

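Emit:
{"op": "carry_out", "data": {
  "commands": [
    {"jaw": 0,"translation": [0,0,-0.5],"angular": [0,0,-0.52]},
    {"jaw": 0,"translation": [0.98,0.1,0],"angular": [0,0,0]},
    {"jaw": 0,"translation": [0.98,0.1,0],"angular": [0,0,0]},
    {"jaw": 0,"translation": [0.98,0.1,0],"angular": [0,0,0]},
    {"jaw": 0,"translation": [0.98,0.1,0],"angular": [0,0,0]},
    {"jaw": 0,"translation": [0.98,0.1,0],"angular": [0,0,0]},
    {"jaw": 0,"translation": [0.98,0.1,0],"angular": [0,0,0]},
    {"jaw": 0,"translation": [0.98,0.1,0],"angular": [0,0,0]}
  ]
}}

```text
clock: 13.35
position: [553.7, 14.8, 235.8]
ee_rot: [0.63, 0.777, -0.0, -0.0]
contact_force: [0.2, -0.2, 0.7]
grip_width: 85.7
grip_force: 0.0
```

Emit:
{"op": "carry_out", "data": {
  "commands": [
    {"jaw": 0,"translation": [0.98,0.1,0],"angular": [0,0,0]},
    {"jaw": 0,"translation": [0.98,0.1,0],"angular": [0,0,0]},
    {"jaw": 0,"translation": [0.98,0.1,0],"angular": [0,0,0]},
    {"jaw": 0,"translation": [0.98,0.1,0],"angular": [0,0,0]},
    {"jaw": 0,"translation": [0.98,0.1,0],"angular": [0,0,0]},
    {"jaw": 0,"translation": [0.98,0.1,0],"angular": [0,0,0]},
    {"jaw": 0,"translation": [0.98,0.1,0],"angular": [0,0,0]},
    {"jaw": 0,"translation": [0.98,0.1,0],"angular": [0,0,0]}
  ]
}}

```text
clock: 14.02
position: [532.9, 210.6, 235.8]
ee_rot: [0.63, 0.777, -0.0, -0.0]
contact_force: [-0.4, 0.3, 0.4]
grip_width: 85.6
grip_force: 0.0
```

Emit:
{"op": "carry_out", "data": {
  "commands": [
    {"jaw": 0,"translation": [0.98,0.1,0],"angular": [0,0,0]},
    {"jaw": 0,"translation": [0.98,0.1,0],"angular": [0,0,0]},
    {"jaw": 0,"translation": [0,0,0],"angular": [0,0,0]},
    {"jaw": 0,"translation": [0,0,0],"angular": [0,0,0]}
  ]
}}

```text
clock: 14.35
position: [527.4, 260.2, 235.5]
ee_rot: [0.629, 0.778, -0.001, -0.0]
contact_force: [-0.7, -0.3, -1.1]
grip_width: 85.4
grip_force: 0.0
```

```bash
python3 - <<'E'
from h import *
go(525.5,284.3,127,11.9)
E
```

```text
t 14.35 pos [527.4 260.2 235.5] yaw 12.1 units [0.96 0.13 4.34] F [-0.7 -0.3 -1.1] w 85.4
turn units [-0.01  0.    0.03]
```

Emit:
{"op": "carry_out", "data": {
  "commands": [
    {"jaw": 0,"translation": [0.96,0.13,0],"angular": [0,0,0]},
    {"jaw": 0,"translation": [0,0,0.4],"angular": [0,0,0]},
    {"jaw": 0,"translation": [0,0,1],"angular": [0,0,0]},
    {"jaw": 0,"translation": [0,0,1],"angular": [0,0,0]},
    {"jaw": 0,"translation": [0,0,1],"angular": [0,0,0]},
    {"jaw": 0,"translation": [0,0,0.7],"angular": [0,0,0]},
    {"jaw": 0,"translation": [0,0,0.24],"angular": [0,0,0]},
    {"jaw": 0,"translation": [0,0,0],"angular": [0,0,0]}
  ]
}}

```text
clock: 15.02
position: [525.7, 280.9, 125.7]
ee_rot: [0.63, 0.776, -0.002, -0.0]
contact_force: [-0.2, -0.8, 1.3]
grip_width: 85.7
grip_force: 0.0
```

Emit:
{"op": "carry_out", "data": {
  "commands": [
    {"jaw": 1,"translation": [0,0,0],"angular": [0,0,0]},
    {"jaw": 1,"translation": [0,0,0],"angular": [0,0,0]},
    {"jaw": 1,"translation": [0,0,0],"angular": [0,0,0]},
    {"jaw": 1,"translation": [0,0,0],"angular": [0,0,0]},
    {"jaw": 1,"translation": [0,0,0],"angular": [0,0,0]},
    {"jaw": 1,"translation": [0,0,0],"angular": [0,0,0]},
    {"jaw": 1,"translation": [0,0,0],"angular": [0,0,0]},
    {"jaw": 1,"translation": [0,0,0],"angular": [0,0,0]}
  ]
}}

```text
clock: 15.68
position: [527.4, 283.3, 128.4]
ee_rot: [0.63, 0.777, 0.001, 0.0]
contact_force: [0.5, -0.0, 4.0]
grip_width: 21.4
grip_force: 60.1
```

```bash
python3 - <<'E'
from h import *
go(548.1,30.5,262,8.5); print(r.state()["grip_force"])
E
```

```text
t 15.6833 pos [527.4 283.3 128.4] yaw 11.9 units [-10.06  -1.27  -5.35] F [ 0.5 -0.   4. ] w 21.4
turn units [ 0.02 -0.01  0.5 ]
60.113879442214966
```

Emit:
{"op": "carry_out", "data": {
  "commands": [
    {"jaw": 1,"translation": [0,0,-0.5],"angular": [0,0,0]},
    {"jaw": 1,"translation": [0,0,-0.9],"angular": [0,0,0]},
    {"jaw": 1,"translation": [0,0,-0.9],"angular": [0,0,0]},
    {"jaw": 1,"translation": [0,0,-0.9],"angular": [0,0,0]},
    {"jaw": 1,"translation": [-0.5,0,-0.9],"angular": [0,0,0]},
    {"jaw": 1,"translation": [-0.8,0,-0.9],"angular": [0,0,0]},
    {"jaw": 1,"translation": [-0.8,0,-0.9],"angular": [0,0,0]},
    {"jaw": 1,"translation": [-0.8,0,-0.9],"angular": [0,0,0]}
  ]
}}

```text
clock: 16.35
position: [540.2, 210.6, 297.8]
ee_rot: [0.63, 0.777, -0.002, -0.001]
contact_force: [-0.4, 0.4, -3.8]
grip_width: 21.0
grip_force: 59.6
```

Emit:
{"op": "carry_out", "data": {
  "commands": [
    {"jaw": 1,"translation": [-0.8,0,0],"angular": [0,0,0.5]},
    {"jaw": 1,"translation": [0,0,0],"angular": [0,0,1]},
    {"jaw": 1,"translation": [0,0,0],"angular": [0,0,1]},
    {"jaw": 1,"translation": [0,0,0],"angular": [0,0,1]},
    {"jaw": 1,"translation": [0,0,0],"angular": [0,0,1]},
    {"jaw": 1,"translation": [0,0,0],"angular": [0,0,1]},
    {"jaw": 1,"translation": [0,0,0],"angular": [0,0,1]},
    {"jaw": 1,"translation": [0,0,0],"angular": [0,0,0.5]}
  ]
}}

```text
clock: 17.02
position: [544.3, 191.5, 295.3]
ee_rot: [0.894, 0.449, -0.002, -0.0]
contact_force: [-0.1, 0.6, -4.6]
grip_width: 21.6
grip_force: 59.6
```

Emit:
{"op": "carry_out", "data": {
  "commands": [
    {"jaw": 1,"translation": [0,0,0],"angular": [0,0,0]},
    {"jaw": 1,"translation": [0,0,0],"angular": [0,0,0]},
    {"jaw": 1,"translation": [0,0,0],"angular": [0,0,0]},
    {"jaw": 1,"translation": [0,0,0],"angular": [0,0,0]},
    {"jaw": 1,"translation": [0,0,0],"angular": [0,0,0]},
    {"jaw": 1,"translation": [0,0,0],"angular": [0,0,0]},
    {"jaw": 1,"translation": [0,0,0],"angular": [0,0,0]},
    {"jaw": 1,"translation": [0,0,0],"angular": [0,0,0]}
  ]
}}

```text
clock: 17.68
position: [545.7, 192.3, 297.6]
ee_rot: [0.892, 0.452, 0.0, -0.0]
contact_force: [0.1, -0.1, -4.1]
grip_width: 21.0
grip_force: 59.6
```

```bash
cat >> h.py <<'E'
def dial(name):
    """project -x dial face into the side picture; red and black pixels in gauge (y,z) from the pivot"""
    st=r.state(); s,P,A,f=cam("side")
    M=R.from_quat(st["ee_rot"]).as_matrix(); tcp=np.array(st["position"])
    gx,gy,gz=M[:,1],M[:,0],-M[:,2]          # gauge axes from the tool
    piv=tcp+gz*(15.6-32)-gx*5               # grip centre is 15.6 above TCP
    o=np.array(s["origin"]); v,u=np.mgrid[0:400,0:640]
    ray=np.stack([(u-s["cx"])/f,(v-s["cy"])/f,np.ones_like(u)],-1)@A.T
    t=((piv-o)@gx)/(ray@gx); Q=o+ray*t[...,None]-piv
    y,z=Q@gy,Q@gz
    on=(abs(y)<58)&(z<0)&(z>-105)&(abs(P-(Q+piv)).max(-1)<25)
    hsv=cv2.cvtColor(s["frame"],cv2.COLOR_BGR2HSV); rho=np.hypot(y,z)
    red=on&((hsv[...,0]<8)|(hsv[...,0]>172))&(hsv[...,1]>120)&(hsv[...,2]>60)
    bl=on&(hsv[...,2]<70)&(rho>15)&(rho<75)
    for n,k in(("red",red),("black",bl)):
        a=np.arctan2(y[k],-z[k]); print(n,k.sum(),"ang",a.mean().round(3),a.std().round(3),"rho",fmt([rho[k].min(),rho[k].max()]),"pix",fmt([u[k].mean(),v[k].mean()]))
    c=np.argwhere(on); a,b=c.min(0)-15,c.max(0)+15
    cv2.imwrite(name,cv2.resize(s["frame"][a[0]:b[0],a[1]:b[1]],None,fx=5,fy=5,interpolation=cv2.INTER_CUBIC)[:600,:800]); print("crop from",a[::-1],"scale5")
E
python3 - <<'E'
from h import *
go(548.1,30.5,262,8.5); dial("pics/d1.png")
E
```

```text
t 17.6833 pos [545.7 192.3 297.6] yaw -36.2 units [-5.17  3.9   1.42] F [ 0.1 -0.1 -4.1] w 21.0
turn units [-0.  -0.  -6.5]
red 52 ang 0.377 0.039 rho [74.9 95. ] pix [269.  240.3]
black 69 ang 0.075 0.052 rho [15.4 73.1] pix [282.8 219.4]
crop from [235 172] scale5
```

View pics/d1.png

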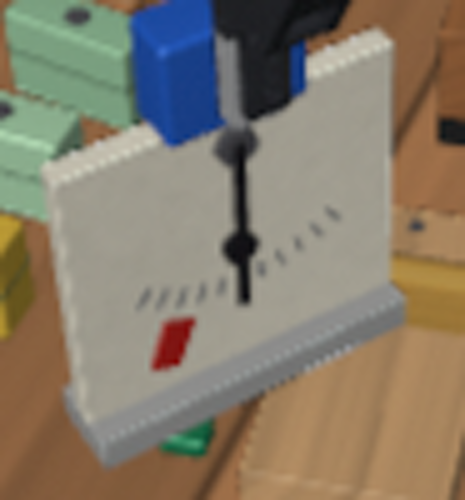

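```bash
python3 - <<'E'
from h import *
st=r.state(); s,P,A,f=cam("side")
M=R.from_quat(st["ee_rot"]).as_matrix(); tcp=np.array(st["position"]); gx,gy,gz=M[:,1],M[:,0],-M[:,2]
piv=tcp+gz*(15.6-32)-gx*5; o=np.array(s["origin"])
def pt(c):
    u,v=235+(c[0]+.5)/5-.5,172+(c[1]+.5)/5-.5
    ray=A@np.array([(u-s["cx"])/f,(v-s["cy"])/f,1]); Q=o+ray*((piv-o)@gx)/(ray@gx)-piv
    return np.array([Q@gy,Q@gz])
p=pt((236,147)); t=pt((245,304)); q=[pt(c) for c in((163,324),(195,319))]; m=(q[0]+q[1])/2; o2=[pt(c) for c in((152,368),(185,367))]; om=(o2[0]+o2[1])/2
print(p,t,m,om,"pointer len",np.linalg.norm(t-p),"mark r",np.linalg.norm(m-p),"chord",np.linalg.norm(t-m),"ang",2*np.arcsin(np.linalg.norm(t-m)/140))
for e in(m,om,(m+om)/2): print(np.arctan2(e[0]-p[0],p[1]-e[1]))
print("tip ang",np.arctan2(t[0]-p[0],p[1]-t[1]))
E
```

```text
[ 2.83726441 -3.73338952] [  2.97680464 -76.01613397] [ 27.74360825 -69.76055913] [ 33.13902736 -89.44535328] pointer len 72.28287913547146 mark r 70.56849926862644 chord 25.54460369182812 ang 0.3669787068848328
0.3607099137085828
0.3398162463416969
0.3489470077191184
tip ang 0.0019304753053591241
```

Emit:
{"op": "carry_out", "data": {
  "commands": [
    {"jaw": 1,"translation": [0,0,0],"angular": [0,0,-0.75]},
    {"jaw": 1,"translation": [0,0,0],"angular": [0,0,-0.95]},
    {"jaw": 1,"translation": [0,0,0],"angular": [0,0,-0.95]},
    {"jaw": 1,"translation": [0,0,0],"angular": [0,0,-0.95]},
    {"jaw": 1,"translation": [0,0,0],"angular": [0,0,-0.95]},
    {"jaw": 1,"translation": [0,0,0],"angular": [0,0,-0.95]},
    {"jaw": 1,"translation": [0,0,0],"angular": [0,0,-0.75]},
    {"jaw": 1,"translation": [0,0,0],"angular": [0,0,-0.25]}
  ]
}}

```text
clock: 18.45
position: [545.7, 192.3, 297.6]
ee_rot: [0.652, 0.759, 0.0, -0.0]
contact_force: [0.6, 0.3, -4.5]
grip_width: 21.6
grip_force: 59.6
```

```bash
python3 - <<'E'
from h import *
go(548.1,30.5,202,8.5)
E
```

```text
t 18.45 pos [545.7 192.3 297.6] yaw 8.7 units [-6.41 -0.88  3.82] F [ 0.6  0.3 -4.5] w 21.6
turn units [ 0.   -0.    0.03]
```

Emit:
{"op": "carry_out", "data": {
  "commands": [
    {"jaw": 1,"translation": [-0.6,-0.11,0],"angular": [0,0,0]},
    {"jaw": 1,"translation": [-0.9,-0.11,0],"angular": [0,0,0]},
    {"jaw": 1,"translation": [-0.9,-0.11,0.4],"angular": [0,0,0]},
    {"jaw": 1,"translation": [-0.9,-0.11,0.5],"angular": [0,0,0]},
    {"jaw": 1,"translation": [-0.9,-0.11,0.5],"angular": [0,0,0]},
    {"jaw": 1,"translation": [-0.9,-0.11,0.5],"angular": [0,0,0]},
    {"jaw": 1,"translation": [-0.8,-0.11,0.5],"angular": [0,0,0]},
    {"jaw": 1,"translation": [-0.5,-0.11,0.5],"angular": [0,0,0]}
  ]
}}

```text
clock: 19.12
position: [547.5, 27.0, 224.9]
ee_rot: [0.654, 0.756, -0.0, 0.001]
contact_force: [0.4, -0.7, -4.5]
grip_width: 21.3
grip_force: 59.7
```

Emit:
{"op": "carry_out", "data": {
  "commands": [
    {"jaw": 1,"translation": [0,0,0.4],"angular": [0,0,0]},
    {"jaw": 1,"translation": [0,0,0.3],"angular": [0,0,0]},
    {"jaw": 1,"translation": [0,0,0.1],"angular": [0,0,0]},
    {"jaw": 1,"translation": [0,0,0],"angular": [0,0,0]},
    {"jaw": 1,"translation": [0,0,0],"angular": [0,0,0]},
    {"jaw": 1,"translation": [0,0,0],"angular": [0,0,0]}
  ]
}}

```text
clock: 19.62
position: [548.1, 31.8, 205.7]
ee_rot: [0.652, 0.758, 0.001, 0.0]
contact_force: [-0.5, -0.5, -4.8]
grip_width: 21.3
grip_force: 59.6
```

```bash
python3 - <<'E'
from h import *
go(548.1,30.5,192.4,8.5)
E
```

```text
t 19.6167 pos [548.1  31.8 205.7] yaw 8.6 units [-0.05 -0.01  0.53] F [-0.5 -0.5 -4.8] w 21.3
turn units [ 0.01 -0.    0.01]
```

Emit:
{"op": "carry_out", "data": {
  "commands": [
    {"jaw": 1,"translation": [0,0,0.2],"angular": [0,0,0]},
    {"jaw": 1,"translation": [0,0,0.14],"angular": [0,0,0]},
    {"jaw": 1,"translation": [0,0,0.06],"angular": [0,0,0]},
    {"jaw": 1,"translation": [0,0,0.02],"angular": [0,0,0]},
    {"jaw": 1,"translation": [0,0,0.02],"angular": [0,0,0]},
    {"jaw": 1,"translation": [0,0,0],"angular": [0,0,0]},
    {"jaw": 1,"translation": [0,0,0],"angular": [0,0,0]}
  ]
}}

```text
clock: 20.2
position: [547.6, 30.8, 194.1]
ee_rot: [0.653, 0.757, 0.0, 0.0]
contact_force: [-0.4, 0.2, -4.6]
grip_width: 21.1
grip_force: 59.6
```

Emit:
{"op": "carry_out", "data": {
  "commands": [
    {"jaw": 1,"translation": [0,0,0.02],"angular": [0,0,0]},
    {"jaw": 1,"translation": [0,0,0.02],"angular": [0,0,0]},
    {"jaw": 1,"translation": [0,0,0],"angular": [0,0,0]},
    {"jaw": 1,"translation": [0,0,0],"angular": [0,0,0]}
  ]
}}

```text
clock: 20.53
position: [547.5, 30.8, 193.0]
ee_rot: [0.653, 0.757, 0.0, -0.0]
contact_force: [0.1, 0.1, -4.9]
grip_width: 21.4
grip_force: 59.6
```

Emit:
{"op": "carry_out", "data": {
  "commands": [
    {"jaw": 1,"translation": [0,0,0.02],"angular": [0,0,0]},
    {"jaw": 1,"translation": [0,0,0.02],"angular": [0,0,0]},
    {"jaw": 1,"translation": [0,0,0],"angular": [0,0,0]},
    {"jaw": 1,"translation": [0,0,0],"angular": [0,0,0]}
  ]
}}

```text
clock: 20.87
position: [547.7, 30.8, 192.3]
ee_rot: [0.653, 0.757, 0.0, 0.0]
contact_force: [-0.6, 0.4, -2.0]
grip_width: 21.3
grip_force: 60.0
```

Emit:
{"op": "carry_out", "data": {
  "commands": [
    {"jaw": 1,"translation": [0,0,0.02],"angular": [0,0,0]},
    {"jaw": 1,"translation": [0,0,0],"angular": [0,0,0]},
    {"jaw": 1,"translation": [0,0,0],"angular": [0,0,0]},
    {"jaw": 1,"translation": [0,0,0],"angular": [0,0,0]}
  ]
}}

```text
clock: 21.2
position: [547.8, 30.8, 192.3]
ee_rot: [0.653, 0.757, 0.0, 0.0]
contact_force: [-1.9, -0.6, 6.1]
grip_width: 21.3
grip_force: 61.0
```

Emit:
{"op": "carry_out", "data": {
  "commands": [
    {"jaw": 1,"translation": [0,0,-0.16],"angular": [0,0,0]},
    {"jaw": 1,"translation": [0.33,0,0.01],"angular": [0,-0.49,0]},
    {"jaw": 1,"translation": [0.33,0,0.01],"angular": [0,-0.49,0]},
    {"jaw": 1,"translation": [0,0,0],"angular": [0,0,0]},
    {"jaw": 1,"translation": [0,0,0],"angular": [0,0,0]}
  ]
}}

```text
clock: 21.62
position: [544.4, 49.0, 193.6]
ee_rot: [0.65, 0.757, -0.038, 0.044]
contact_force: [0.5, -0.5, -3.9]
grip_width: 21.5
grip_force: 59.5
```

```bash
cat >> h.py <<'E'
def tilt():
    s=r.state(); M=R.from_quat(s["ee_rot"]).as_matrix(); n=-M[:,2]
    ax=np.array([547.8,30.8,56]) ; q=M.T@(s["position"]-ax)
    print("t",s["clock"],"tilt",np.arctan2(n@np.array([-.148,.989,0]),n[2]).round(3),"n",n.round(3),"axis->TCP tool xyz",fmt(q),"F",fmt(s["contact_force"]),"along n",fmt(n@s["contact_force"]))
E
python3 -c "
from h import *
tilt()"
```

```text
t 21.6167 tilt 0.116 n [-0.016  0.115  0.993] axis->TCP tool xyz [   2.4   -0.8 -138.8] F [ 0.5 -0.5 -3.9] along n -4.0
```

Emit:
{"op": "carry_out", "data": {
  "commands": [
    {"jaw": 1,"translation": [0.31,0,-0.01],"angular": [0,-0.495,0]},
    {"jaw": 1,"translation": [0.31,0,-0.01],"angular": [0,-0.495,0]},
    {"jaw": 1,"translation": [0.31,0,-0.01],"angular": [0,-0.495,0]},
    {"jaw": 1,"translation": [0.31,0,-0.01],"angular": [0,-0.495,0]},
    {"jaw": 1,"translation": [0,0,0],"angular": [0,0,0]},
    {"jaw": 1,"translation": [0,0,0],"angular": [0,0,0]},
    {"jaw": 1,"translation": [0,0,0],"angular": [0,0,0]}
  ]
}}

```text
clock: 22.2
position: [540.8, 75.3, 189.4]
ee_rot: [0.644, 0.745, -0.115, 0.133]
contact_force: [0.5, -0.4, -4.2]
grip_width: 21.2
grip_force: 59.5
```

Emit:
{"op": "carry_out", "data": {
  "commands": [
    {"jaw": 1,"translation": [0,0,0],"angular": [0,0,0]},
    {"jaw": 1,"translation": [0,0,0],"angular": [0,0,0]},
    {"jaw": 1,"translation": [0,0,0],"angular": [0,0,0]},
    {"jaw": 1,"translation": [0,0,0],"angular": [0,0,0]},
    {"jaw": 1,"translation": [0,0,0],"angular": [0,0,0]},
    {"jaw": 1,"translation": [0,0,0],"angular": [0,0,0]},
    {"jaw": 1,"translation": [0,0,0],"angular": [0,0,0]},
    {"jaw": 1,"translation": [0,0,0],"angular": [0,0,0]}
  ]
}}

```text
clock: 22.87
position: [540.6, 77.3, 189.2]
ee_rot: [0.643, 0.746, -0.115, 0.134]
contact_force: [0.2, 0.1, -4.0]
grip_width: 21.4
grip_force: 59.5
```

```bash
python3 -c "
from h import *
tilt(); dial('pics/d2.png')"
```

```text
t 22.8667 tilt 0.355 n [-0.051  0.344  0.938] axis->TCP tool xyz [  -2.1   -0.3 -141.2] F [ 0.2  0.1 -4. ] along n -3.7
red 12 ang 0.318 0.055 rho [ 78.4 101.2] pix [313.3 229.2]
black 36 ang 0.108 0.175 rho [22.5 74. ] pix [314.3 212.7]
crop from [293 183] scale5
```

View pics/d2.png

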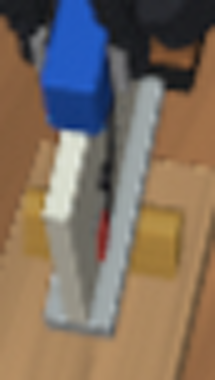

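Emit:
{"op": "carry_out", "data": {
  "commands": [
    {"jaw": 1,"translation": [0,0,0.08],"angular": [0,0,0]},
    {"jaw": 1,"translation": [0,0,0.05],"angular": [0,0,0]},
    {"jaw": 1,"translation": [0,0,0.03],"angular": [0,0,0]},
    {"jaw": 1,"translation": [0,0,0],"angular": [0,0,0]},
    {"jaw": 1,"translation": [0,0,0],"angular": [0,0,0]}
  ]
}}

```text
clock: 23.33
position: [540.7, 75.9, 185.3]
ee_rot: [0.643, 0.746, -0.115, 0.134]
contact_force: [-0.1, 0.2, -3.7]
grip_width: 21.0
grip_force: 59.5
```

Emit:
{"op": "carry_out", "data": {
  "commands": [
    {"jaw": 1,"translation": [0,0,0.02],"angular": [0,0,0]},
    {"jaw": 1,"translation": [0,0,0],"angular": [0,0,0]},
    {"jaw": 1,"translation": [0,0,0],"angular": [0,0,0]},
    {"jaw": 1,"translation": [0,0,0],"angular": [0,0,0]}
  ]
}}

```text
clock: 23.67
position: [540.8, 75.8, 185.0]
ee_rot: [0.643, 0.746, -0.115, 0.134]
contact_force: [0.7, 0.6, -5.1]
grip_width: 21.4
grip_force: 59.5
```

```bash
python3 -c "
from h import *
tilt()"
```

```text
t 23.6667 tilt 0.355 n [-0.051  0.344  0.938] axis->TCP tool xyz [  -2.2   -0.2 -136.8] F [ 0.7  0.6 -5.1] along n -4.6
```

Emit:
{"op": "carry_out", "data": {
  "commands": [
    {"jaw": 1,"translation": [0,0,0.02],"angular": [0,0,0]},
    {"jaw": 1,"translation": [0,0,0],"angular": [0,0,0]},
    {"jaw": 1,"translation": [0,0,0],"angular": [0,0,0]},
    {"jaw": 1,"translation": [0,0,0],"angular": [0,0,0]}
  ]
}}

```text
clock: 24.0
position: [541.0, 75.8, 184.8]
ee_rot: [0.643, 0.746, -0.115, 0.134]
contact_force: [-2.3, 1.2, -0.2]
grip_width: 21.3
grip_force: 60.1
```

Emit:
{"op": "carry_out", "data": {
  "commands": [
    {"jaw": 1,"translation": [0,0,0.01],"angular": [0,0,0]},
    {"jaw": 1,"translation": [0,0,0],"angular": [0,0,0]},
    {"jaw": 1,"translation": [0,0,0],"angular": [0,0,0]},
    {"jaw": 1,"translation": [0,0,0],"angular": [0,0,0]}
  ]
}}

```text
clock: 24.33
position: [541.1, 75.8, 184.7]
ee_rot: [0.643, 0.746, -0.115, 0.134]
contact_force: [-1.5, 2.6, 5.4]
grip_width: 21.0
grip_force: 60.9
```

Emit:
{"op": "carry_out", "data": {
  "commands": [
    {"jaw": 1,"translation": [0,0,0],"angular": [0,0,0]},
    {"jaw": 1,"translation": [0,0,0],"angular": [0,0,0]},
    {"jaw": 1,"translation": [0,0,0],"angular": [0,0,0]},
    {"jaw": 1,"translation": [0,0,0],"angular": [0,0,0]},
    {"jaw": 1,"translation": [0,0,0],"angular": [0,0,0]},
    {"jaw": 1,"translation": [0,0,0],"angular": [0,0,0]},
    {"jaw": 1,"translation": [0,0,0],"angular": [0,0,0]},
    {"jaw": 1,"translation": [0,0,0],"angular": [0,0,0]}
  ]
}}

```text
clock: 25.0
position: [541.1, 75.8, 184.7]
ee_rot: [0.643, 0.746, -0.115, 0.134]
contact_force: [-3.8, 2.8, 5.3]
grip_width: 21.3
grip_force: 61.0
```

```bash
python3 - <<'E'
from h import *
tilt()
s,P,A,f=cam("top"); z=P[...,2]
m=(abs(P[...,0]-570)<60)&(abs(P[...,1]+157)<70)&(z>40)&(z<90); print("scraper",rect(P,m),np.nanmedian(z[m]))
chips()
st=r.state(); s,P,A,f=cam("side")
M=R.from_quat(st["ee_rot"]).as_matrix(); gx,gy,gz=M[:,1],M[:,0],-M[:,2]
piv=st["position"]+gz*(-3.7-16.4)+gy*2.8-gx*5.5
px=lambda p:(lambda c:fmt([c[0]/c[2]*f+s["cx"],c[1]/c[2]*f+s["cy"]]))(A.T@(p-np.array(s["origin"])))
for rr in(70,80,90): print("mark expected",px(piv+rr*(np.sin(.355)*gy-np.cos(.355)*gz)))
hsv=cv2.cvtColor(s["frame"],cv2.COLOR_BGR2HSV); v,u=np.mgrid[0:400,0:640]; b=(u>293)&(u<345)&(v>183)&(v<260)
k=b&((hsv[...,0]<8)|(hsv[...,0]>172))&(hsv[...,1]>140)&(hsv[...,2]>60); print("red",k.sum(),fmt(np.c_[u[k],v[k]].min(0)),fmt(np.c_[u[k],v[k]].max(0)))
k=b&(hsv[...,2]<60)&(v>200); print("tip rows",np.c_[u[k],v[k]][-8:].tolist(),"expected tip",px(piv-[0,0,70]))
E
```

```text
t 25.0 tilt 0.355 n [-0.052  0.344  0.938] axis->TCP tool xyz [  -2.     0.  -136.5] F [-3.8  2.8  5.3] along n 6.2
scraper (array([ 572.1, -158.6]), array([24.4, 90.1]), 8.4, 426) 73.75744207729156
side 126 [617.8  85.8  13.1]
side 67 [614.8 119.   11.5]
top 90 [618.1  78.9  13. ]
top 45 [615.3 110.2  10.8]
mark expected [313.2 226.9]
mark expected [313.1 230.1]
mark expected [313.1 233.3]
red 12 [313 227] [314 234]
tip rows [[314, 219], [315, 219], [313, 220], [314, 220], [315, 220], [313, 221], [314, 221], [314, 222]] expected tip [313.2 226.9]
```

Red sits at its predicted pixels (313, 227–234), the pointer hangs above it, and the scraper and chips are in place, so I'm handing in.

```bash
python3 -c "
from workcell import r
print(r.hand_in())"
```

```text
the job is handed in; nothing more can be done
None
```

I handed the job in at 25 s and it gave no verdict: the chips are off the rest block, the scraper stands released on the bench, and the gauge is held on the ridge at about 10 N, tilted 0.355 rad to match a mark measured at 0.34–0.37 rad (the dial was nearly edge-on at the end, so the pointer on the mark rests on that measurement).

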